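# Open the incubator's plate tray and hold the plate clamp back

### The arm

A 6-joint arm with a two-finger parallel gripper is mounted at the origin on the work surface. World frame = base frame: x ahead of the robot, y to its left, z up, the work surface at z = 0. Lengths are in m, angles in rad, forces in N, time in s.
With the tool pointing down it reaches from about 0.375 to 0.925 m from the base axis. Payload 5.7 kg.
Tool frame: the origin (TCP) lies midway between the tips of the shut fingers; the grasp point (between the pads) lies 19 mm behind it; z points along the fingers, x is the direction in which the jaws open and shut, and the axes are right-handed (so a half turn about z gives the same grasp; the last joint's range is limited). The gripper opens to 88 mm and grips with 3 to 60 N. Pads are 20 mm wide; open, the fingers measure 115 mm over their backs; the gripper's body (75 mm by 178 mm) begins 61 mm behind the grasp point.
Start: joints at [1.014, 0.359, 1.51, -0, 1.272, -0.115], TCP at [0.257, 0.542, 0.185] pointing down, gripper open.
Joint ranges: [-2.97, 2.97], [-1.01, 2.36], [0.21, 2.38], [-0.96, 4.11], [0.2, 2.71], [-2.98, 2.98]. Speed limits (rad/s): [2.39, 2.39, 3.14, 3.14, 3.14, 3.14].

### API

Orientations are given as a unit quaternion [x, y, z, w].
In Python, from bench import move_ptp, servo_line, goto_joints, move_gripper, sleep, inverse_kinematics, capture, PlanningError, close_job, spot_in, silhouettes, current_clock, current_joint_pos, current_qvel, current_joint_torque, current_position, current_orientation, current_force, current_torque, current_finger_gap gives the robot as it stands. Calls block until the motion is done:
- move_ptp(position, orientation): joint-space move of the TCP to a pose.
- servo_line(position, orientation=None, rate=0.15, contact_N=None): straight line of the TCP; orientation=None keeps the orientation; rate is the mean speed in m/s. With contact_N (N) it stops when the force on the tool has changed by that much, and returns True; else False.
- goto_joints(angles): joint-space move.
- move_gripper(opening): finger opening in m; the grip force is fixed at half the most; returns when the fingers have stopped.
- sleep(seconds).
- inverse_kinematics(position, orientation): joint angles nearest the present ones, or None.
- capture(name): name is "scene" or "top" or "wrist"; returns a dict with "image" (384x512x3 uint8, blue, green, red), "range_z" (384x512 float32, m along the optical axis (not along the pixel's ray), 0 where there is no reading), "intrinsics" (3x3 intrinsics, pixels), "R" (3x3) and "t" (3): a world point X has camera coordinates R X + t. Camera axes: x right, y down, z forward; pixel columns grow to the right and rows downward; lengths in m; the calibration is good to about 2 mm. A picture is of the moment at which its call begins.
A pose or a line that the arm cannot do raises PlanningError and nothing moves.
- close_job(): hands the job in, once; it reports no verdict.
Trained networks look in the newest picture that a camera, given by its name, has taken for a name from the list of things; names that differ only in an ending like _2 or _b are one class to them, and where a whole thing is asked for, a point or a joint stands for the part that bears it (a point fixed in the world has none). Each returns a list of dicts, best first, with "conf" (0 to 1); they miss things now and then, are a little off and sometimes report something else, mostly with a low value. They report only what shows in the picture. A call takes as long as a camera call.
- spot_in(camera, query): "xy" ([column, row] in pixels, amid what is visible of it).
- silhouettes(camera, query): "region" (384x512 bool, what is visible of it) and "xy" ([column, row] in pixels, amid what is visible of it).
Readings, each from a call of its own:
- current_clock(): time.
- current_joint_pos(): joint angles.
- current_qvel(): joint speeds.
- current_joint_torque(): joint torques, N m.
- current_position(): TCP position.
- current_orientation(): TCP orientation.
- current_force(): force on the tool from outside, world axes, zero at the start.
- current_torque(): the same for the moment, N m.
- current_finger_gap(): finger opening in m.
Only numpy, scipy, OpenCV 4.12 (cv2) and the standard library are available. Lean on these libraries where they do the work, as an engineer would, in place of code of your own. Each camera call takes 0.05 s, during which the arm holds its last target.

### The job

Pull the incubator's plate tray, the one with the bar handle, all the way out to its stop with the spring clamp still resting on the plate. Then swing the clamp arm with the upright finger post forward, away from the plate and against its spring, to its stop, and finish while still holding it there with the gripper and the tray fully out, so that I can lift the plate from the tray. The plate stays seated in the tray, and the other things around stay where they are.

Things in the scene. Friction and masses are not known exactly. Their poses are not given: they have to be found in the camera images.
- incubator: white plate incubator, fixed: 300 mm deep (its x), 270 wide (y), 156 tall. Origin: at bench level under the middle of its front face, which faces its -x: a low deck, 102 mm high, 75 mm deep, over an open slot (166 mm wide, top 90 mm above the bench) from which the tray slides; the taller housing stands behind the deck. Place and yaw vary.
- tray (a joint): how far the aluminium plate tray is pulled out along the incubator's -x, in m: 0 fully in, 0.165 at its stop. Sliding friction about 4 N plus 8 N per m/s; it stays where it is left.
- tray_handle (a point): middle of the tray's bar handle: level round steel bar, 10 mm thick, 90 mm long (along the incubator's y), 56 mm above the bench, joined at both ends to the tray's front lip. Its axis is 45 mm in front of the lip (40 mm clear behind the bar); lip top 41 mm above the bench. Axes of this point, tray_nest and clamp_pivot: the incubator's.
- tray_nest (a point): centre of the plate's seat on the tray floor, 27 mm above the bench, 173 mm behind the handle. The tray is 150 mm wide. Low guides stand left and right of the seat and two low stops behind it.
- plate: white 96-well plate in the tray, 85.5 mm (its x) x 128 (y) x 14.4 tall, about 90 g. Origin: centre of its underside. Its top is 41.5 mm above the bench. The clamp arm's roller presses on its front long edge.
- clamp (a joint): angle of the steel clamp arm on its upright pivot, rad. About 0.05 with its roller on the plate (arm along the plate's front edge, free end to the incubator's +y); grows as the free end swings forward to the incubator's -x, off the plate (counter-clockwise from above); 0.55 at its stop. A spring drives it back onto the plate: about 3 N at the post to lift it off, 6 N at the stop.
- clamp_pivot (a point): on the clamp arm's upright pivot axis, 39 mm above the bench, 110 mm behind the handle bar, 50 mm to the incubator's -y of the tray's middle; fixed to the tray. The pivot's screw head is 18 mm across, its top 59 mm above the bench.
- clamp_post (a point): top centre of the clamp arm's finger post: upright round black post, 12 mm thick, top 79 mm above the bench, free down to the arm's upper side (41 mm). It stands on the arm's free end, 90 mm from the pivot axis, in direction (-sin q, cos q) of the incubator's x, y at clamp angle q. Its axes turn with the arm.
- spare_plate: an empty 96-well plate like the one in the tray (85 x 128 x 14 mm), lying on the bench beside the tray's path; leave alone. Origin: in its underside or lying face
- tube_rack: blue rack of capped tubes, 75 x 115 x 84 mm, on the bench beside the tray's path; leave alone. Origin: in its underside or lying face
- tip_box: grey box of pipette tips, 85 x 122 x 55 mm, on the bench; leave alone. Origin: in its underside or lying face
- pipette: white hand pipette lying on the bench, 230 mm long, 26 mm thick; leave alone. Origin: in its underside or lying face
- kit_box: white and blue test-kit box, 45 x 77 x 60 mm, standing on top of the incubator; leave alone. Origin: in its underside or lying face
- reagent_bottle: amber bottle, 56 mm across, 115 mm tall, on the bench beside the incubator; leave alone. Origin: on its axis at the underside
- beaker: glass beaker, 64 mm across, 85 mm tall, on the bench beside the incubator; leave alone. Origin: on its axis at the underside

How it is judged:
On the way:
1. the tray is out at its stop while the clamp arm still rests on the plate (value of joint tray above 0.158 m and value of joint clamp below 0.15 rad), for 0.2 s.
At the end, for the whole second after the job is handed in: Through the last second the fingers still press on the clamp arm (over 1 N) and hold it at its stop (over 0.50 of 0.55 rad), the tray is out at its stop (over 158 of 165 mm), the plate is seated in its nest (within 6 mm, flat), and each bystander is within 30 mm of where it was (value of joint tray above 0.158 m and value of joint clamp above 0.5 rad and contact force between the fingers and clamp above 1 N and horizontal distance between plate and tray_nest below 0.006 m and z of plate in the frame of tray_nest below 0.004 m and angle between plate's own z axis and vertical below 0.05 rad and distance of each of spare_plate, tube_rack, tip_box, pipette, kit_box, reagent_bottle, beaker from where it was at the start of the episode below 0.03 m); the arm keeps its last pose, push and grip.
It fails at once if the plate is knocked out of its seat, lifted or tipped (horizontal distance between plate and tray_nest above 0.015 m or z of plate in the frame of tray_nest above 0.01 m or angle between plate's own z axis and vertical above 0.15 rad).
It fails at once if another thing is shifted by more than 30 mm (distance of any of spare_plate, tube_rack, tip_box, pipette, kit_box, reagent_bottle, beaker from where it was at the start of the episode above 0.03 m).
It also fails if it takes over 43 s, if anything falls off the work surface, if the arm or the gripper's body presses on something with over 40 N, if the wrist force passes 120 N, or if a joint passes its speed limit or range.

## Working session

There is one attempt and no reset: what is moved stays moved. The work goes in short steps, each a Python script; the robot and the scene stay as the last script left them, time stands still between calls to the robot, and variables do not carry over. Pictures are saved under pics/ and viewed, and the job is handed in when it is done.

```bash
mkdir -p pics; ls; cat > h.py <<'E'
import numpy as np,cv2
from bench import *
def unproj(c,u,v,z):
    K=c["intrinsics"];p=np.linalg.inv(K)@np.stack([np.asarray(u)*z,np.asarray(v)*z,np.asarray(z)]).reshape(3,-1)
    return (c["R"].T@(p-np.asarray(c["t"]).reshape(3,1))).T
def cloud(c):
    z=c["range_z"];v,u=np.mgrid[0:384,0:512]
    return unproj(c,u.ravel(),v.ravel(),z.ravel()).reshape(384,512,3)
def ray(c,u,v,h):
    "world point on pixel ray at height h"
    K=c["intrinsics"];d=c["R"].T@np.linalg.inv(K)@np.array([u,v,1.]);o=-c["R"].T@np.asarray(c["t"]).ravel()
    return o+d*(h-o[2])/d[2]
E
python3 - <<'E'
from h import *
ims=[]
for n in ["scene","top","wrist"]:
    c=capture(n);cv2.imwrite(f"pics/{n}0.png",c["image"]);np.savez(f"{n}0.npz",**{k:c[k] for k in c})
    P=cloud(c)
    for q in ["incubator","tray_handle","clamp_post","clamp_pivot","plate","spare_plate","tube_rack","tip_box","pipette","reagent_bottle","beaker"]:
        if n=="wrist" and q not in("tray_handle","clamp_post"):continue
        for r in spot_in(n,q)[:2]:
            u,v=r["xy"];print(n,q,round(r["conf"],2),np.round([u,v]),np.round(P[int(v),int(u)],3))
print(current_clock(),current_orientation())
E
```

```text
pics
scene incubator 0.83 [305. 198.] [ 0.802 -0.112  0.163]
scene tray_handle 0.57 [253. 208.] [ 0.685  0.024 -0.002]
scene clamp_pivot 0.96 [253. 211.] [ 0.679  0.011 -0.001]
scene spare_plate 0.64 [252. 208.] [ 0.685  0.024 -0.002]
scene spare_plate 0.61 [242. 274.] [ 0.55  -0.196  0.014]
scene tube_rack 0.62 [226. 167.] [0.65  0.164 0.081]
scene tip_box 0.7 [181. 118.] [0.592 0.504 0.046]
scene pipette 0.71 [283. 373.] [ 0.532 -0.508  0.019]
scene reagent_bottle 0.62 [248. 159.] [0.734 0.172 0.074]
scene beaker 0.78 [288. 249.] [ 0.714 -0.187  0.032]
top incubator 0.84 [266. 137.] [ 0.849 -0.008  0.158]
top tray_handle 0.61 [262. 182.] [0.695 0.003 0.042]
top tray_handle 0.46 [209. 192.] [0.656 0.199 0.061]
top clamp_post 0.34 [212. 169.] [0.738 0.186 0.099]
top clamp_pivot 0.85 [262. 186.] [ 0.683  0.003 -0.002]
top plate 0.35 [267. 133.] [ 0.861 -0.011  0.15 ]
top spare_plate 0.65 [313. 230.] [ 0.522 -0.192  0.017]
top spare_plate 0.27 [215. 166.] [0.744 0.177 0.11 ]
top tube_rack 0.72 [207. 192.] [0.655 0.207 0.086]
top tube_rack 0.51 [312. 226.] [ 0.537 -0.185  0.015]
top tip_box 0.56 [128. 202.] [0.61  0.501 0.051]
top pipette 0.53 [398. 237.] [ 0.503 -0.505  0.029]
top reagent_bottle 0.57 [213. 168.] [0.741 0.185 0.11 ]
top beaker 0.52 [321. 178.] [ 0.72  -0.221  0.012]
1.35 [ 8.44856242e-01  5.34993389e-01 -6.12597251e-05  3.51017835e-05]
```

```bash
python3 - <<'E'
import cv2
a=cv2.imread("pics/scene0.png")[80:330,130:400];b=cv2.imread("pics/top0.png")[80:280,160:360]
cv2.imwrite("pics/a.png",cv2.resize(a,None,fx=2.3,fy=2.3,interpolation=cv2.INTER_CUBIC))
cv2.imwrite("pics/b.png",cv2.resize(b,None,fx=3,fy=3,interpolation=cv2.INTER_CUBIC))
E
```

```text
(no output)
```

View pics/a.png

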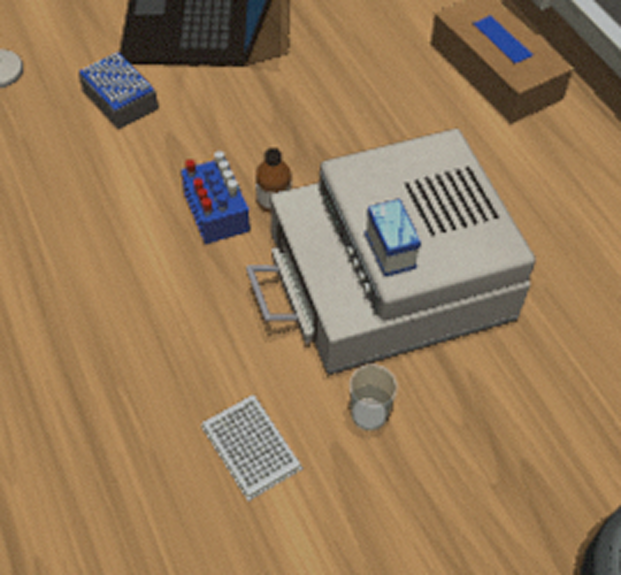

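View pics/b.png

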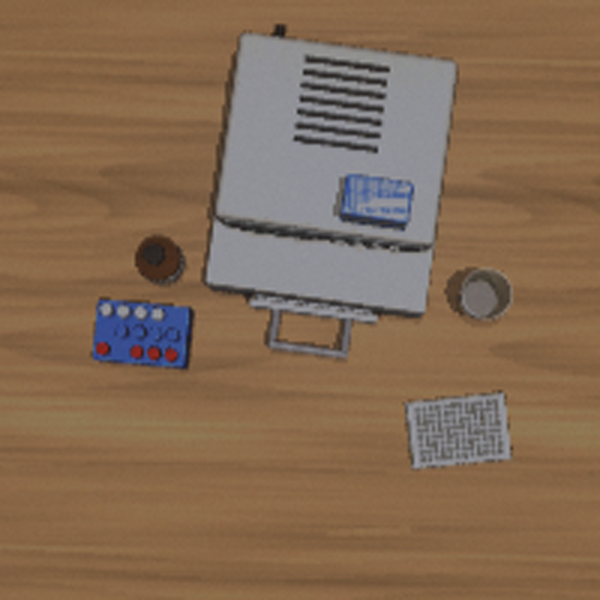

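The incubator is yawed slightly clockwise. The handle bar sits near top-image pixel (263,197), and the tray path passes between the rack on the left and the spare plate on the right. Next I'll measure both accurately.

```bash
python3 - <<'E'
from h import *
c=dict(np.load("top0.npz"));P=cloud(c);X,Y,Z=P[...,0],P[...,1],P[...,2]
m=(abs(Y)<.25)&(X>.6)&(X<1.2)
deck=m&(abs(Z-.102)<.012)
# keep largest comp
n,l,s,_=cv2.connectedComponentsWithStats(deck.astype(np.uint8));k=1+np.argmax(s[1:,4]);d=l==k
print(s[k]);q=P[d];r=cv2.minAreaRect(q[:,:2].astype(np.float32));print("deck",r,np.median(q[:,2]))
print(cv2.boxPoints(r))
h=m&(Z>.145)&(Z<.17);n,l,s,_=cv2.connectedComponentsWithStats(h.astype(np.uint8));k=1+np.argmax(s[1:,4])
r=cv2.minAreaRect(P[l==k][:,:2].astype(np.float32));print("housing",r)
# deck front edge: per column lowest row
rows=[];
for u in range(235,300):
    v=np.where(d[:,u])[0]
    if len(v): rows.append(ray(c,u,v.max()+.5,.102)[:2])
rows=np.array(rows);f=np.polyfit(rows[:,1],rows[:,0],1);print("front x=%.4f*y+%.4f"%tuple(f),np.arctan(-f[0]))
for u,v in [(251,196),(275,198)]:print(ray(c,u,v,.056))
b=m&(Z>.025)&(Z<.075)&(X<.72)&(abs(Y-.0)<.09)
for p,(v,u) in zip(P[b],np.argwhere(b)): 
    if v>186: print(u,v,np.round(p,3))
a=cv2.resize(c["image"][170:210,230:300],None,fx=10,fy=10,interpolation=cv2.INTER_NEAREST);cv2.imwrite("pics/bar.png",a)
E
```

```text
[ 228  151   77   34 1495]
deck ((0.7414347529411316, -0.010001271963119507), (0.2699688673019409, 0.08874210715293884), 83.13196563720703) 0.10039600057313743
[[ 0.68124026 -0.13871107]
 [ 0.7693456  -0.1493231 ]
 [ 0.80162925  0.11870852]
 [ 0.7135239   0.12932056]]
housing ((0.8844839930534363, -0.02721165120601654), (0.26153719425201416, 0.23132461309432983), 83.17610931396484)
front x=0.1139*y+0.7001 -0.1134279307104391
[0.64089614 0.0430741  0.056     ]
[ 0.63515056 -0.04603876  0.056     ]
250 187 [0.675 0.048 0.043]
251 187 [0.675 0.044 0.049]
252 187 [0.675 0.04  0.051]
275 187 [ 0.677 -0.046  0.045]
276 187 [ 0.676 -0.049  0.05 ]
283 187 [ 0.678 -0.076  0.032]
284 187 [ 0.678 -0.08   0.037]
285 187 [ 0.678 -0.083  0.039]
250 188 [0.672 0.048 0.04 ]
251 188 [0.671 0.044 0.052]
252 188 [0.671 0.04  0.053]
275 188 [ 0.673 -0.046  0.041]
276 188 [ 0.673 -0.05   0.038]
250 189 [0.667 0.048 0.044]
251 189 [0.667 0.044 0.051]
252 189 [0.667 0.04  0.047]
274 189 [ 0.669 -0.042  0.043]
275 189 [ 0.669 -0.046  0.045]
276 189 [ 0.669 -0.049  0.048]
250 190 [0.663 0.047 0.054]
251 190 
[... 2107 characters left out ...]
7 [0.638 0.006 0.064]
262 197 [0.638 0.002 0.061]
263 197 [ 0.638 -0.002  0.064]
264 197 [ 0.638 -0.005  0.057]
265 197 [ 0.638 -0.009  0.061]
266 197 [ 0.638 -0.013  0.057]
267 197 [ 0.638 -0.016  0.061]
268 197 [ 0.638 -0.02   0.06 ]
269 197 [ 0.638 -0.024  0.059]
270 197 [ 0.638 -0.027  0.064]
271 197 [ 0.639 -0.031  0.05 ]
272 197 [ 0.638 -0.035  0.066]
273 197 [ 0.639 -0.038  0.061]
274 197 [ 0.639 -0.042  0.055]
275 197 [ 0.639 -0.046  0.058]
268 198 [ 0.635 -0.02   0.056]
269 198 [ 0.635 -0.024  0.054]
270 198 [ 0.635 -0.027  0.061]
271 198 [ 0.635 -0.031  0.059]
272 198 [ 0.635 -0.035  0.056]
273 198 [ 0.635 -0.039  0.055]
274 198 [ 0.635 -0.042  0.059]
275 198 [ 0.635 -0.046  0.054]
```

View pics/bar.png

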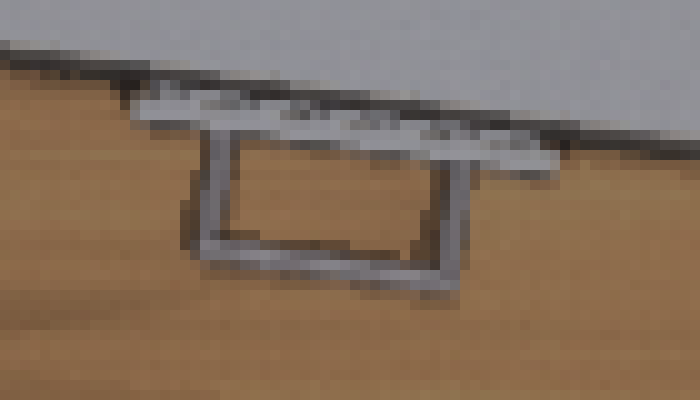

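```bash
cat >> h.py <<'E'
YAW=-0.119
def quat(a): # tool down, jaw axis at world angle a
    return [np.cos(a/2),np.sin(a/2),0.,0.]
E
python3 - <<'E'
from h import *
for p in [(.6415,.001,.15),(.6415,.001,.037),(.475,.021,.037)]:
    for a in (YAW,YAW+np.pi,YAW-np.pi):
        j=inverse_kinematics(list(p),quat(a));print(p,round(a,2),None if j is None else np.round(j,2))
move_ptp([.6415,.001,.15],quat(YAW))
c=capture("wrist");cv2.imwrite("pics/w1.png",c["image"]);np.savez("w1.npz",**c)
P=cloud(c)
for q in ["tray_handle"]:
  for r in silhouettes("wrist",q)[:2]:
    m=r["region"];print(q,r["conf"],r["xy"],m.sum())
print(current_position(),current_clock())
m=(P[...,2]>.045)&(P[...,2]<.07)&(P[...,0]<.66)&(P[...,0]>.6)&(abs(P[...,1])<.06)
if m.sum(): print(m.sum(),cv2.minAreaRect(P[m][:,:2].astype(np.float32)),np.median(P[m],0))
E
```

```text
(0.6415, 0.001, 0.15) -0.12 [-0.11  0.45  1.46 -0.    1.24  0.01]
(0.6415, 0.001, 0.15) 3.02 None
(0.6415, 0.001, 0.15) -3.26 None
(0.6415, 0.001, 0.037) -0.12 [-0.11  0.57  1.56 -0.    1.01  0.01]
(0.6415, 0.001, 0.037) 3.02 None
(0.6415, 0.001, 0.037) -3.26 None
(0.475, 0.021, 0.037) -0.12 [-0.1   0.38  1.93 -0.    0.82  0.02]
(0.475, 0.021, 0.037) 3.02 None
(0.475, 0.021, 0.037) -3.26 None
tray_handle 0.75 [289.7, 168.7] 4103
tray_handle 0.3 [396.9, 139.7] 50928
[0.6414534  0.00205282 0.15007552] 3.8167
1129 ((0.6490609645843506, 0.0038031674921512604), (0.0994095578789711, 0.03068346343934536), 84.27828979492188) [0.64089964 0.00623532 0.05964946]
```

View pics/w1.png

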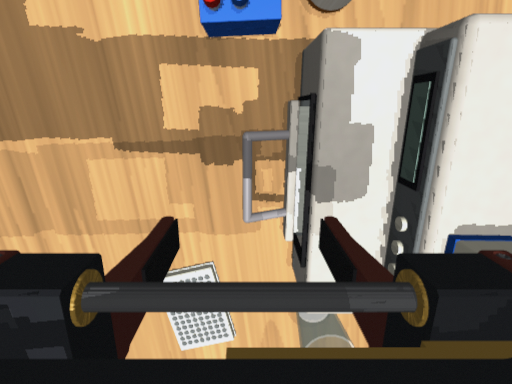

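```bash
python3 - <<'E'
from h import *
move_gripper(.036)
print(servo_line([.641,.001,.038],quat(YAW),rate=.12,contact_N=15),current_force())
move_gripper(0.0)
print(current_finger_gap(),current_position(),current_force(),current_clock())
E
```

```text
False [-0.33839312 -0.02203857  0.17902885]
0.0007069763425700238 [0.6409487  0.00099329 0.03796554] [-0.50453115  0.00277528 -0.65350122] 6.5167
```

The fingers shut to 0.7 mm, so the bar isn't between them. I'll look before doing anything else.

```bash
python3 - <<'E'
from h import *
c=capture("wrist");cv2.imwrite("pics/w2.png",c["image"]);np.savez("w2.npz",**c)
c=capture("scene");a=c["image"][160:250,200:320];cv2.imwrite("pics/s2.png",cv2.resize(a,None,fx=5,fy=5))
c=capture("top");a=c["image"][150:220,220:310];cv2.imwrite("pics/t2.png",cv2.resize(a,None,fx=6,fy=6))
E
```

```text
(no output)
```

View pics/w2.png

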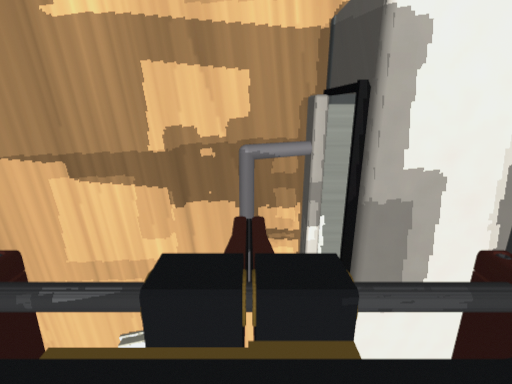

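View pics/s2.png

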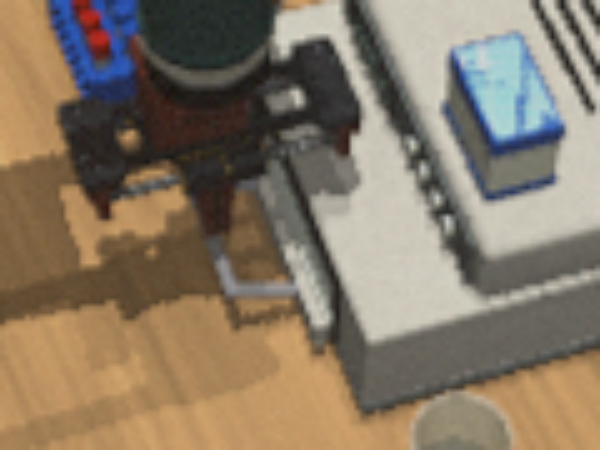

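View pics/t2.png

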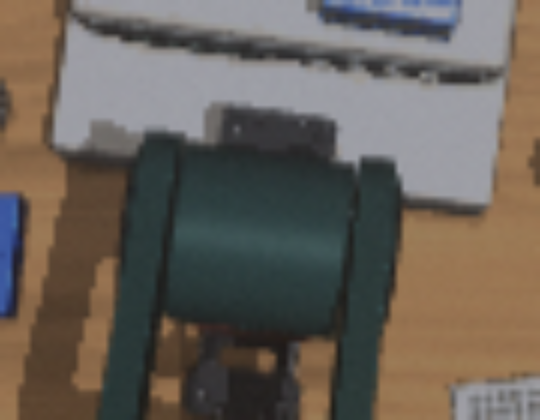

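```bash
python3 - <<'E'
from h import *
c=dict(np.load("w2.npz"));P=cloud(c)
for v in (170,190,205,215,222,230,240): print(v,[tuple(np.round(P[v,u],3)) for u in (240,247,250,258)])
def pr(c,X):
    x=c["R"]@np.array(X)+np.asarray(c["t"]).ravel();x=c["intrinsics"]@x;return x[:2]/x[2]
for z in (.038,.057,.08): print(z,pr(c,[.641,.001,z]))
for z in (.038,.057,.08): print(z,pr(dict(np.load("scene0.npz")),[.641,.001,z]))
print(current_finger_gap(),current_force())
a=c["image"][130:300,180:330];cv2.imwrite("pics/w2c.png",cv2.resize(a,None,fx=4.5,fy=3.5))
E
```

```text
170 [(np.float64(0.639), np.float64(0.038), np.float64(0.06)), (np.float64(0.644), np.float64(0.038), np.float64(0.062)), (np.float64(0.646), np.float64(0.038), np.float64(0.062)), (np.float64(0.651), np.float64(0.023), np.float64(-0.0))]
190 [(np.float64(0.637), np.float64(0.025), np.float64(0.061)), (np.float64(0.642), np.float64(0.025), np.float64(0.061)), (np.float64(0.644), np.float64(0.024), np.float64(0.06)), (np.float64(0.649), np.float64(0.006), np.float64(0.001))]
205 [(np.float64(0.636), np.float64(0.014), np.float64(0.059)), (np.float64(0.641), np.float64(0.015), np.float64(0.062)), (np.float64(0.643), np.float64(0.014), np.float64(0.06)), (np.float64(0.648), np.float64(-0.008), np.float64(0.001))]
215 [(np.float64(0.635), np.float64(0.007), np.float64(0.059)), (np.float64(0.64), np.float64(0.008), np.float64(0.062)), (np.float64(0.642), np.float64(0.007), np.float64(0.06)), (np.float64(0.646), np.float64(-0.017), np.float64(0.0))]
222 [(np.float64(0.637), np.float64(0.013), np.float64(0.085)), (np.float64(0.641), np.float64(0.011), np.float64(0.083)), (np.float64(0.642), np.float64(0.011), np.float64(0.082)), (np.float64(0.647), np.float64(0.012), np.float64(0.087))]
230 [(np.float64(0.637), np.float64(0.013), np.float64(0.097)), (np.float64(0.641), np.float64(0.011), np.float64(0.094)), (np.float64(0.642), np.float64(0.011), np.float64(0.094)), (np.float64(0.647), np.float64(0.012), np.float64(0.097))]
240 [(np.float64(0.637), np.float64(0.012), np.float64(0.108)), (np.float64(0.641), np.float64(0.011), np.float64(0.106)), (np.float64(0.642), np.float64(0.011), np.float64(0.107)), (np.float64(0.646), np.float64(0.012), np.float64(0.108))]
0.038 [249.61754379 211.42870969]
0.057 [249.68679256 221.24588848]
0.08 [249.79021952 235.90840243]
0.038 [242.87776139 209.99478479]
0.057 [242.74315796 206.84536762]
0.08 [242.57610837 202.9367833 ]
0.0004961871965484447 [ 1.12782356 -0.32712567  0.71411395]
```

View pics/w2c.png

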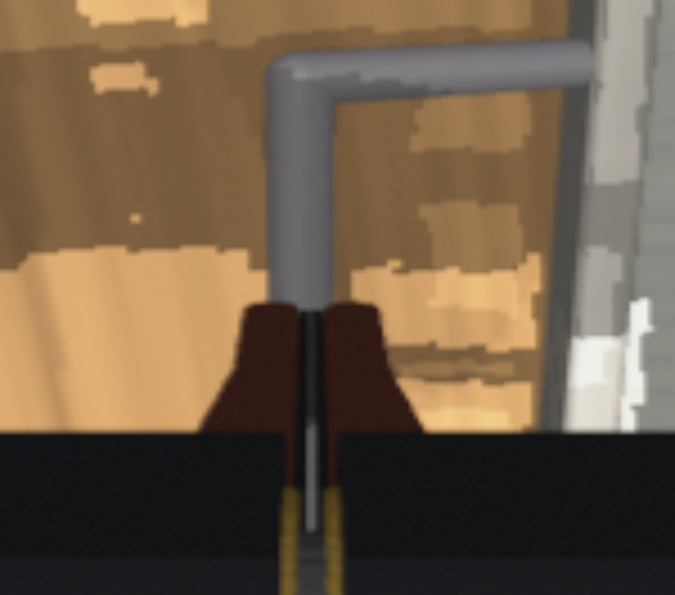

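```bash
python3 - <<'E'
from h import *
c=dict(np.load("w1.npz"));P=cloud(c)
for v in (212,216,219,222,226,235): print(v,[tuple(float(x) for x in np.round(P[v,u],3)) for u in (165,170,175,178,322,326,332)])
c=capture("scene");P=cloud(c)
for v in range(196,214): print(v,[tuple(float(x) for x in np.round(P[v,u],3)) for u in (240,243,246)])
print(current_position(),current_joint_pos())
E
```

```text
212 [(0.525, -0.042, 0.0), (0.531, -0.042, 0.001), (0.538, -0.043, 0.001), (0.542, -0.044, 0.001), (0.706, -0.024, 0.103), (0.71, -0.025, 0.102), (0.716, -0.026, 0.101)]
216 [(0.592, 0.02, 0.19), (0.594, 0.019, 0.189), (0.537, -0.048, 0.002), (0.54, -0.05, 0.0), (0.706, -0.029, 0.102), (0.689, 0.008, 0.188), (0.693, 0.008, 0.189)]
219 [(0.593, 0.019, 0.193), (0.596, 0.019, 0.193), (0.598, 0.018, 0.191), (0.54, -0.054, -0.0), (0.686, 0.007, 0.19), (0.687, 0.009, 0.194), (0.691, 0.008, 0.193)]
222 [(0.594, 0.019, 0.198), (0.597, 0.019, 0.197), (0.598, 0.017, 0.193), (0.539, -0.058, 0.0), (0.686, 0.006, 0.192), (0.687, 0.007, 0.196), (0.69, 0.009, 0.199)]
226 [(0.596, 0.02, 0.205), (0.597, 0.017, 0.199), (0.598, 0.014, 0.193), (0.538, -0.063, 0.0), (0.685, 0.004, 0.194), (0.686, 0.007, 0.201), (0.688, 0.008, 0.204)]
235 [(0.598, 0.017, 0.212), (0.598, 0.014, 0.204), (0.597, 0.009, 0.194), (0.597, 0.006, 0.188), (0.684, -0.001, 0.195), (0.685, 0.003, 0.203), (0.686, 0.007, 0.212)]
196 [(0.621, -0.031, 0.172), (0.63, -0.032, 0.167), (0.639, -0.034, 0.164)]
197 [(0.621, -0.03, 0.166), (0.6
[... 672 characters left out ...]
(0.644, 0.007, 0.052), (0.666, 0.033, 0.003)]
207 [(0.646, 0.039, 0.001), (0.639, -0.006, 0.066), (0.665, 0.032, -0.001)]
208 [(0.645, 0.036, 0.0), (0.639, -0.006, 0.061), (0.664, 0.028, -0.002)]
209 [(0.642, 0.03, 0.003), (0.637, -0.009, 0.06), (0.662, 0.023, 0.001)]
210 [(0.641, 0.027, 0.003), (0.635, -0.015, 0.064), (0.66, 0.02, -0.001)]
211 [(0.64, 0.025, -0.0), (0.635, -0.015, 0.057), (0.657, 0.013, 0.004)]
212 [(0.638, 0.022, -0.002), (0.632, -0.022, 0.063), (0.657, 0.012, 0.0)]
213 [(0.636, 0.017, -0.001), (0.631, -0.024, 0.061), (0.656, 0.011, -0.004)]
[0.64099576 0.00101851 0.03796443] [-1.06094616e-01  5.68245793e-01  1.56050767e+00 -2.39851490e-05
  1.01288022e+00  1.28954279e-02]
```

Both cameras put the shut fingertips about 40 mm above the reported TCP: roughly z = 0.079 against a reading of 0.038. They closed above the bar. The tool is therefore about 40 mm shorter than stated, so I'll command z that much lower and watch for contact.

```bash
python3 - <<'E'
from h import *
move_gripper(.036)
print(servo_line([.641,.001,.001],quat(YAW),rate=.08,contact_N=10),current_position(),current_force())
move_gripper(0.0)
print(current_finger_gap(),current_position(),current_force(),current_clock())
c=capture("wrist");cv2.imwrite("pics/w3.png",c["image"])
E
```

```text
False [6.40708532e-01 1.02762008e-03 4.36775428e-04] [ 0.35334809 -0.2588307  -0.43194712]
0.009487862400674238 [0.63922984 0.00120338 0.00119203] [-6.22478941  0.67803012  5.35614122] 8.5917
```

View pics/w3.png

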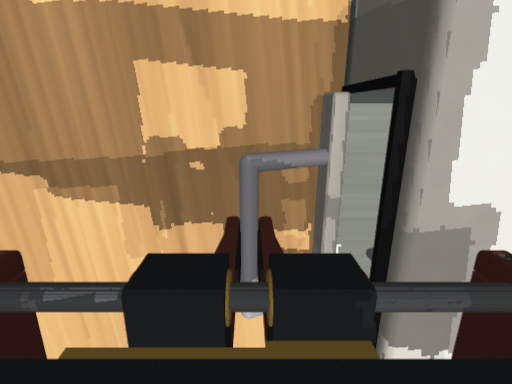

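The bar is gripped: the gap reads 9.5 mm. Now the pull.

```bash
python3 - <<'E'
from h import *
p=np.array(current_position());d=np.array([-np.cos(YAW),-np.sin(YAW),0])
print(servo_line(list(p+d*.150),quat(YAW),rate=.07),current_force())
print(servo_line(list(p+d*.180),quat(YAW),rate=.04,contact_N=15))
q=np.array(current_position());print((q-p)@d,q,current_finger_gap(),current_force(),current_clock())
sleep(.4);print(current_force(),current_position())
np.save("pull.npy",np.array([p,q]))
c=capture("wrist");cv2.imwrite("pics/w4.png",c["image"])
c=capture("scene");cv2.imwrite("pics/s4.png",cv2.resize(c["image"][140:290,180:330],None,fx=4,fy=4))
E
```

```text
False [ 3.21158136  0.98925506 -0.9540156 ]
True
0.16454129668954556 [0.47587861 0.02080208 0.00120503] 0.009285133000169222 [ 0.94705404  0.1960237  -1.07789915] 11.4667
[-4.02338627  0.22598809  5.01565843] [0.47583975 0.02085394 0.00114364]
```

View pics/w4.png

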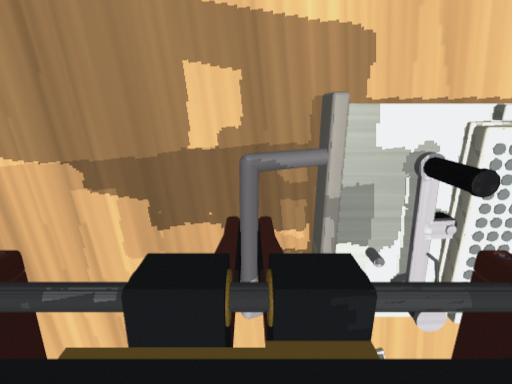

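View pics/s4.png

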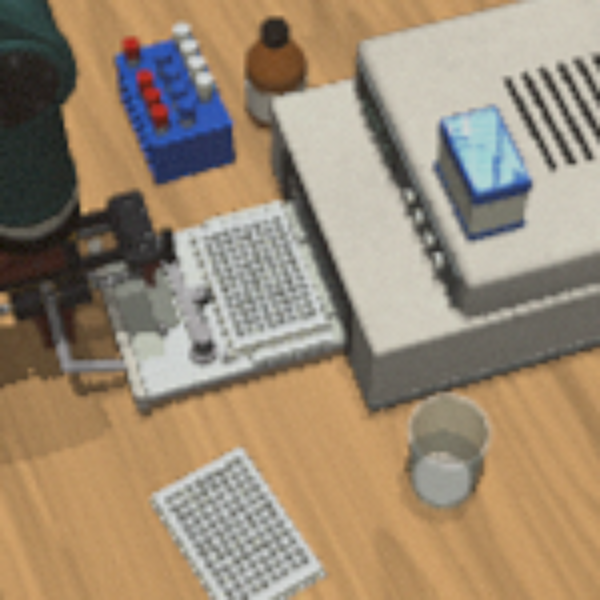

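The tray moved 164.5 mm and came up hard against its stop. The wrist image shows the clamp arm still on the plate, with the black post around (485,182). Next I'll release, rise and measure the post.

```bash
python3 - <<'E'
from h import *
move_gripper(.036)
p=np.array(current_position())
servo_line([p[0],p[1],.085],quat(YAW),rate=.15)
print(current_position(),current_force())
servo_line([.575,.0,.10],quat(YAW),rate=.2)
c=capture("wrist");cv2.imwrite("pics/w5.png",c["image"]);np.savez("w5.npz",**c);P=cloud(c)
for q in ("clamp_post","clamp_pivot","tray_handle","plate"):
  for r in spot_in("wrist",q)[:2]:
    u,v=r["xy"];print(q,round(r["conf"],2),np.round([u,v]),P[int(v),int(u)])
m=(P[...,2]>.07)&(P[...,2]<.088)&(abs(P[...,0]-.585)<.03)&(abs(P[...,1]-.048)<.03)
print(m.sum(),P[m].min(0),P[m].max(0),np.median(P[m],0),current_clock())
E
```

```text
[0.47701008 0.02081917 0.08458925] [-0.35233618  0.76985597  0.04024516]
clamp_post 0.78 [259. 180.] [0.58181867 0.00894343 0.04113951]
clamp_pivot 0.95 [240. 163.] [0.56641403 0.0252258  0.02660424]
tray_handle 0.68 [240. 162.] [0.56562454 0.0264647  0.02741639]
plate 0.6 [327. 168.] [0.64626186 0.01295433 0.04190963]
233 [0.57848285 0.04467089 0.07716389] [0.5916783  0.05778811 0.08134094] [0.58504433 0.05118056 0.07920089] 14.1917
```

View pics/w5.png

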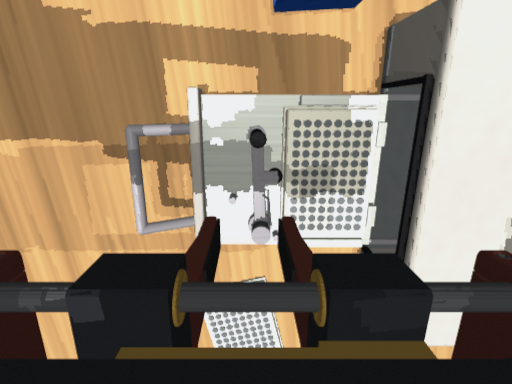

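The post top is at (0.585, 0.051, 0.079), 3 mm from the predicted spot. I'll grip the post and follow its arc to the stop.

```bash
python3 - <<'E'
from h import *
post=np.array([.585,.0512]);q0=.05
piv=post-.09*np.array([-np.sin(q0+YAW),np.cos(q0+YAW)]);np.save("piv.npy",piv)
def tgt(q,off=0):
    a=q+YAW;return piv+.09*np.array([-np.sin(a),np.cos(a)])-off*np.array([np.cos(a),np.sin(a)])
t=tgt(q0,.0015)
servo_line([*t,.10],quat(YAW+q0),rate=.2)
hit=servo_line([*t,.013],quat(YAW+q0),rate=.1,contact_N=8);print(hit,current_position(),current_force())
if not hit:
    move_gripper(0.);print(current_finger_gap(),current_position(),current_force(),current_clock())
c=capture("wrist");cv2.imwrite("pics/w6.png",c["image"])
c=capture("scene");cv2.imwrite("pics/s6.png",cv2.resize(c["image"][140:290,180:330],None,fx=4,fy=4))
E
```

```text
False [0.58408124 0.05121649 0.01348458] [-0.01596732 -0.83679473 -0.73074258]
0.011636785052896 [0.58493857 0.05137868 0.01349324] [3.58164763 0.31876438 0.08311673] 16.125
```

View pics/w6.png

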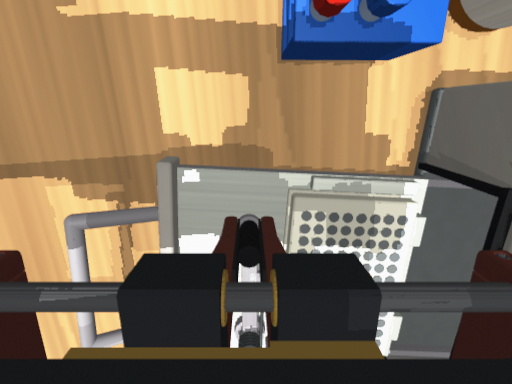

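View pics/s6.png

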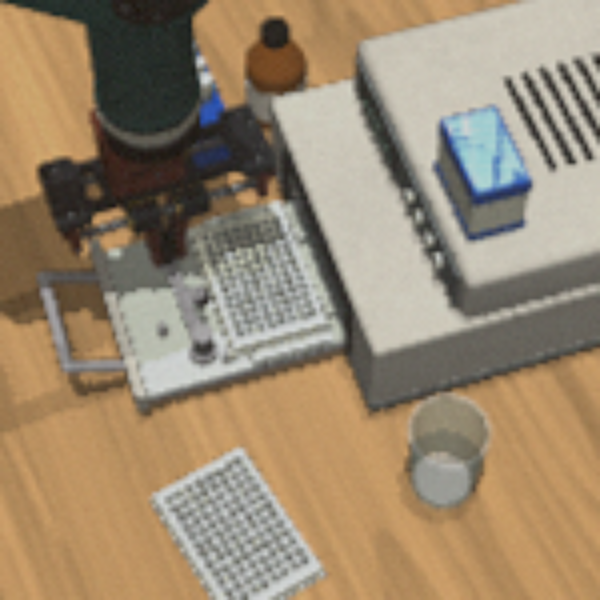

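The post is gripped, with an 11.6 mm gap. Now I'll swing it along the arc.

```bash
python3 - <<'E'
from h import *
piv=np.load("piv.npy")
def tgt(q):
    a=q+YAW;return piv+.09*np.array([-np.sin(a),np.cos(a)])
for q in [.14,.23,.32,.40,.47,.53,.57,.60]:
    t=tgt(q);servo_line([*t,.0135],quat(YAW+q),rate=.04)
    p=np.array(current_position());f=np.array(current_force())
    d=p[:2]-piv;a=np.arctan2(-d[0],d[1])-YAW;n=np.array([np.cos(a+YAW),np.sin(a+YAW)])
    print(q,"meas q %.3f r %.4f"%(a,np.hypot(*d)),"tang F %.1f"%(f[:2]@n),np.round(f,1),round(current_clock(),1))
    if f[:2]@n>25: break
print(current_finger_gap())
for n in("wrist","top","scene"):
    c=capture(n);cv2.imwrite(f"pics/{n}7.png",c["image"]);np.savez(f"{n}7.npz",**c)
    if n=="scene":cv2.imwrite("pics/s7.png",cv2.resize(c["image"][140:290,180:330],None,fx=4,fy=4))
E
```

```text
0.14 meas q 0.137 r 0.0901 tang F 2.0 [ 2.   1.4 -1.2] 16.5
0.23 meas q 0.225 r 0.0901 tang F 3.5 [ 3.4  1.1 -1.6] 16.9
0.32 meas q 0.315 r 0.0900 tang F 3.7 [ 3.4  2.  -1.9] 17.2
0.4 meas q 0.395 r 0.0900 tang F 4.5 [ 4.   2.3 -1. ] 17.6
0.47 meas q 0.465 r 0.0900 tang F 5.7 [ 5.   3.  -1.7] 17.9
0.53 meas q 0.526 r 0.0900 tang F 4.7 [ 3.7  3.2 -2.2] 18.2
0.57 meas q 0.551 r 0.0900 tang F 8.1 [ 6.2  5.9 -4.6] 18.4
0.6 meas q 0.553 r 0.0897 tang F 13.9 [10.5 10.5 -9.1] 18.7
0.011403967939249545
```

View pics/wrist7.png

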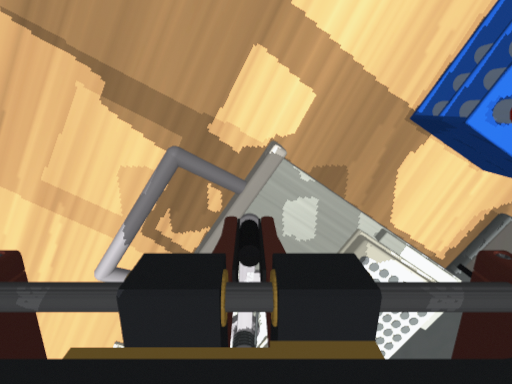

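View pics/s7.png

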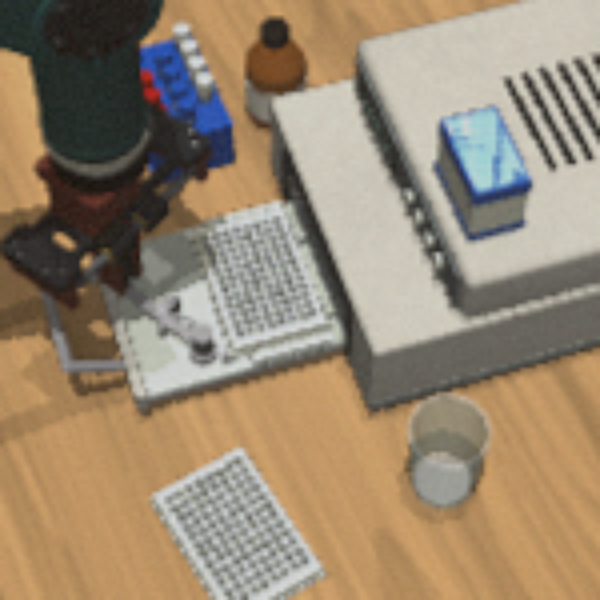

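```bash
python3 - <<'E'
from h import *
c=capture("scene");P=cloud(c)
m=(abs(P[...,2]-.0415)<.004)&(abs(P[...,0]-.647)<.06)&(abs(P[...,1])<.085)
q=P[m];r=cv2.minAreaRect(q[:,:2].astype(np.float32));print("plate-height pts",m.sum(),r)
A=np.c_[q[:,:2],np.ones(len(q))];print("tilt",np.linalg.lstsq(A,q[:,2],rcond=None)[0])
m=(abs(P[...,2]-.058)<.008)&(P[...,0]<.5)&(P[...,0]>.44)&(P[...,1]<.08)&(P[...,1]>-.06)
print("bar",m.sum(),np.median(P[m],0))
d=np.array([np.cos(YAW),np.sin(YAW)]);print("bar along incub x rel. expected",np.median((P[m][:,:2]-[.476,.021])@d))
a=cv2.imread("pics/scene0.png").astype(int);dd=np.abs(a-c["image"]).max(2)
for n,(u,v) in dict(spare=(240,274),rack=(226,165),tip=(181,118),pip=(283,373),bottle=(248,159),beaker=(290,250),kit=(300,182)).items(): print(n,np.mean(dd[v-8:v+9,u-8:u+9]))
print(current_force(),current_finger_gap(),current_clock())
E
```

```text
plate-height pts 732 ((0.647443413734436, 0.003164060413837433), (0.16633929312229156, 0.10151434689760208), 84.01586151123047)
tilt [0.00371976 0.00291681 0.03924074]
bar 82 [ 0.47399537 -0.00140433  0.05991794]
bar along incub x rel. expected -0.0005826155357011077
spare 20.3840830449827
rack 27.955017301038062
tip 71.6712802768166
pip 20.58477508650519
bottle 15.186851211072664
beaker 17.439446366782008
kit 20.259515570934255
[10.79191671 10.3844503  -8.98928936] 0.011412390249794081 18.8667
```

The tip box patch has changed. Before handing in I'll see whether that's just the arm or its shadow.

```bash
python3 - <<'E'
import cv2
cv2.imwrite("pics/cmp.png",cv2.vconcat([cv2.resize(cv2.imread(f"pics/scene{i}.png")[60:240,100:320],None,fx=1.6,fy=1.6) for i in (0,7)]))
E
```

```text
(no output)
```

View pics/cmp.png

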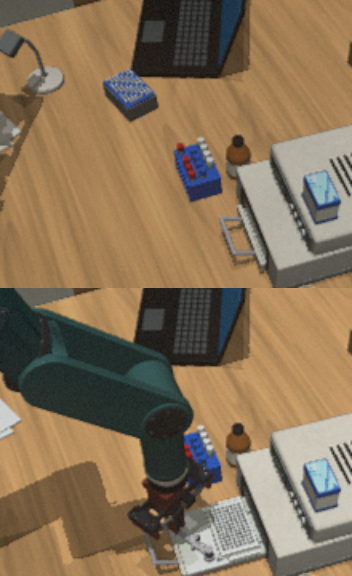

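The arm hides the tip box in this view. The top picture should show it.

```bash
python3 - <<'E'
import cv2
cv2.imwrite("pics/cmp2.png",cv2.vconcat([cv2.resize(cv2.imread(f"pics/top{i}.png")[120:270,90:430],None,fx=1.8,fy=1.8) for i in (0,7)]))
E
```

```text
(no output)
```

View pics/cmp2.png

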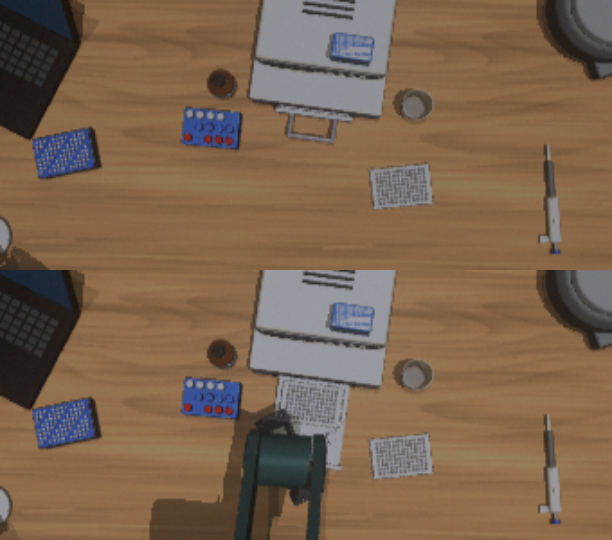

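All bystanders are where they started, the plate is seated and the clamp is at its stop. Handing in.

```bash
python3 -c "
from bench import *
print(current_force(),current_finger_gap());close_job()"
```

```text
[10.79191671 10.3844503  -8.98928936] 0.011412390249794081
the job is handed in; nothing more can be done
```

The tray is fully out and the clamp arm is held at its forward stop. The gripper is still closed on the post, so the plate is free to lift. I handed the job in at about 19 s; no verdict is reported.

**What I did:** I gripped the bar handle and pulled the tray straight out until it hit its stop, with the clamp still resting on the plate. I then gripped the finger post and swung the clamp along its arc to the stop.

**Last checks:**
- **Tray:** it moved 164.5 mm before the stop force rose. At the end the bar measured within 1 mm of that position.
- **Clamp:** the angle was about 0.55 rad, worked out from the gripper position. The arm was pressing about 14 N along the swing, with the fingers closed on the post (11.4 mm gap).
- **Plate:** it was flat, and its position matched the nest to within a few millimetres. That estimate is coarse because the nearby tray edges are at almost the same height.
- **Other items:** none had moved visibly in the before and after top pictures. The tip box was hidden in the scene camera, so I checked it from the top view only.

**What disagreed:**
- **Tool length:** the first grasp closed on nothing, about 20 mm above the bar. Both cameras showed the real fingertips about 40 mm above the reported tool position. I lowered the commands by that much, and both grasps then held.
- **Networks:** some of their labels for the handle, pivot and post were wrong, so I took those positions from the depth images and the stated dimensions.

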